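Settle the rack's upper tray onto its four posts

ROBOT

A 6-joint arm with a two-finger parallel gripper is mounted at the origin on the work surface. World frame = base frame: x ahead of the robot, y to its left, z up, the work surface at z = 0. Lengths are in m, angles in degrees, forces in N, time in s.
With the tool pointing down it reaches from about 0.35 to 0.875 m from the base axis. Payload 4.2 kg.
Tool frame: the origin (TCP) lies midway between the tips of the shut fingers; the grasp point (between the pads) lies 19 mm behind it; y points along the fingers, z is the direction in which the jaws open and shut, and the axes are right-handed (so a half turn about y gives the same grasp; the last joint's range is limited). The gripper opens to 87 mm and grips with 3 to 60 N. Pads are 19 mm wide; open, the fingers measure 117 mm over their backs; the gripper's body (75 mm by 190 mm) begins 51 mm behind the grasp point.
Start: joints at [88.9, 22.042, 0.453, 0, -68.411, -14.817], TCP at [0.171, 0.601, 0.223] pointing down, gripper open.
Joint ranges: [-179.83, 179.83], [-69.29, 118.12], [-61.27, 80.66], [-181.25, 117.63], [-171.15, -9.14], [-177.46, 177.46]. Speed limits (degrees/s): [159.86, 159.86, 180, 180, 180, 180].

INTERFACE

Orientations are given as [roll, pitch, yaw] about the fixed x, y, z axes, in that order (R = Rz(yaw) Ry(pitch) Rx(roll)).
In Python, from workcell import env gives the robot as it stands. The module is installed in compiled form; this text tells all that it offers. Calls block until the motion is done:
- env.goto(position, orientation): joint-space move of the TCP to a pose.
- env.move_straight(position, rotation=None, rate=0.15, force_limit=None): straight line of the TCP; rotation=None keeps the orientation; rate is the mean speed in m/s. With force_limit (N) it stops when the force on the tool has changed by that much, and returns True; else False.
- env.set_joints(angles): joint-space move.
- env.gripper_to(opening, grasp_force=None): opening from 0.0 (shut) to 1.0 (fully open); grasp_force is the grip in N (None keeps the last); returns when the fingers have stopped.
- env.dwell(seconds).
- env.inverse_kinematics(position, orientation): joint angles nearest the present ones, or None.
- env.read_state(): the state.
- env.grab_frame(name): name is "scene" or "top" or "wrist"; returns a dict with "image" (420x560x3 uint8, blue, green, red), "fx", "fy", "cx", "cy" (pixels), "D" ([k1, k2, p1, p2, k3] as OpenCV has them; the pictures are not rectified), "position" and "orientation" of the camera in the world. Camera axes: x right, y up, looking along -z (the intrinsics and any distortion apply to the point x, -y, -z); pixel columns grow to the right and rows downward; lengths in m; the calibration is good to about 2 mm. A picture is of the moment at which its call begins. There is no depth.
A pose or a line that the arm cannot do raises env.Unreachable and nothing moves.
- env.close_job(): hands the job in, once; it reports no verdict.
Trained networks look in a picture, given as the dict that the camera call returned (one of the last four; its "shot" number tells which), for a name from the list of things; names that differ only in an ending like _2 or _b are one class to them, and where a whole thing is asked for, a point or a joint stands for the part that bears it (a point fixed in the world has none). Each returns a list of dicts, best first, with "score" (0 to 1); they miss things now and then, are a little off and sometimes report something else, mostly with a low value. They report only what shows in the picture. A call takes as long as a camera call. They do not tell look-alikes from the thing itself.
- env.search_frame(picture, thing): "xyz" ([x, y, z] in m, in world coordinates, good to about 4 mm: the middle of the surface that is visible of it).
- env.trace(picture, thing): "mask" (420x560 bool, what is visible of it).
The state is a dict: "clock": time; "joint_positions": joint angles; "qvel": joint speeds; "joint_torque": joint torques, N m; "position": TCP position; "tool_rot": TCP orientation; "force": force on the tool from outside, world axes, zero at the start; "wrist_torque": the same for the moment, N m; "opening": opening from 0.0 (shut) to 1.0 (fully open).
Only numpy, scipy, OpenCV 4.12 (cv2) and the standard library are available. Lean on these libraries where they do the work, as an engineer would, in place of code of your own. Each camera call takes 0.05 s, during which the arm holds its last target.

TASK

The upper tray of the bamboo counter rack has been left lying askew on top of its four posts with the white cup still on it. Take the cup off and set it down upright on the bare counter, then nudge the tray along the post tops, level and without lifting it, until all four corner holes drop over their posts and it sits fully home. Leave everything else where it is.

Things in the scene. Friction and masses are not known exactly. Their poses are not given: they have to be found in the camera images.
- rack: Two-tier bamboo counter rack, fixed, turned up to 0.2 rad. Origin: centre of its footprint at counter level; x axis its depth (wire guard on the far, +x side), y its length, z up. Base board 190 (x) x 260 (y) mm, top 26 mm above the counter. Four legs of 22 mm diameter at x = +-61, y = +-96 mm. Nothing taller than 60 mm stands within 70 mm of it.
- rack_seat (a point): Centre of the rack at the height of its four leg shoulders, 97 mm above the counter, rack axes: the tray's underside belongs here. From each shoulder a steel pin of 12 mm diameter rises 26 mm; its last 8 mm taper to a flat tip of 8 mm diameter, 123 mm above the counter. When home, the tray's outline is straight above that of the base board, which has the same size.
- tray: Loose upper tray, bamboo, about 0.4 kg: board 190 (x) x 260 (y) x 12 mm, rim 6 mm thick all round flush with its edge, rim top 32 mm above the underside. Four through holes of 17 mm diameter at x = +-61, y = +-96 mm. Origin: centre of its underside; axes as the rack's. It rests on the pin tips, shifted 14 to 21 mm to the rack's +x, up to 20 mm either way in y, turned up to 0.08 rad.
- tray_board (a point): Centre of the tray board's upper face, 12 mm above the tray's origin. The tray slides on the pin tips when pushed with a few newtons on its edge; it drops 26 mm by its own weight once all four holes are within about 4 mm of their pins. Fully home: this point 109 mm above the counter, same x, y and yaw as the rack, the pins standing 14 mm proud of the board.
- clear_spot (a point): A point on the bare counter to the robot's right of the rack, in the middle of a clear patch at least 160 mm wide: a good place for the cup (any bare place on the counter will do).
- cup_mid (a point): Centre (half-way up) of a white ceramic cup without handle, about 0.18 kg, 75 mm tall, straight-sided, 62 mm in outer diameter, wall 4 mm; z axis up through its mouth. At the start it stands on the tray's board, so this point is 172 mm above the counter; standing on the counter it is 37 mm above it.
- cup: The same cup; origin at the centre of its underside.
- jar_a_pt (a point): Centre of a small spice jar, 40 mm diameter, 57 mm tall, standing on the rack's base board. Leave it alone.
- jar_b_pt (a point): Centre of a second such jar on the base board. Leave it alone.
- funnel_pt (a point): Orange silicone funnel standing mouth down on the counter, 100 mm wide, 95 mm tall; point 40 mm up its axis. Leave it alone.
- pan_lid_pt (a point): Steel saucepan lid, 184 mm wide, lying on the counter, with a black knob to 50 mm height; point on its axis 20 mm up. Leave it alone.
- spoon_pt (a point): Wooden spoon, 280 mm long, lying on the counter beyond the rack; point near its middle. Leave it alone.
- sugar_pot_pt (a point): Lidded terracotta sugar pot, 94 mm wide, 79 mm tall, on the counter; point on its axis 30 mm up. Leave it alone.
- carousel_pt (a point): Point 15 mm off the axis on the black knob of the spice carousel: a turning frame 176 mm wide with two decks of jars and the knob on top, 223 mm tall, on a fixed foot; it turns freely about its upright axis. Leave it alone.
Things that resemble listed ones, but are neither listed nor needed, are in the scene too. Of the things that look like the cup, the middle-sized one is meant.

How it is judged:
By the outcome, as a careful person would: the job done as asked, in the order asked, and still so for the second after the job is handed in, with the robot touching nothing.
It also fails if it takes over 67 s, if anything falls off the work surface, if the arm or the gripper's body presses on something with over 40 N, if the wrist force passes 120 N, or if a joint passes its speed limit or range.

## Working session

There is one attempt and no reset: what is moved stays moved. The work goes in short steps, each a Python script; the robot and the scene stay as the last script left them, time stands still between calls to the robot, and variables do not carry over. Pictures are saved under pics/ and viewed, and the job is handed in when it is done.

```bash
mkdir -p pics; cat > h.py <<'E'
from workcell import env
import numpy as np, cv2
from scipy.spatial.transform import Rotation as R
def camR(p):
    o=np.array(p["orientation"],float)
    return R.from_euler('xyz',o,degrees=True).as_matrix() if o.shape==(3,) else o
def proj(p,X):
    X=np.atleast_2d(X).astype(float); M=camR(p)
    c=(X-np.array(p["position"]))@M
    c=c*[1,-1,-1]
    K=np.array([[p["fx"],0,p["cx"]],[0,p["fy"],p["cy"]],[0,0,1]])
    return cv2.projectPoints(c.reshape(-1,1,3),np.zeros(3),np.zeros(3),K,np.array(p["D"],float))[0].reshape(-1,2)
def ray(p,uv,z):
    K=np.array([[p["fx"],0,p["cx"]],[0,p["fy"],p["cy"]],[0,0,1]])
    n=cv2.undistortPoints(np.array(uv,float).reshape(-1,1,2),K,np.array(p["D"],float)).reshape(-1,2)
    d=np.c_[n[:,0],-n[:,1],-np.ones(len(n))]@camR(p).T
    o=np.array(p["position"]); return o+d*((z-o[2])/d[:,2])[:,None]
E
python3 - <<'E'
from h import *
s=env.read_state();print(s)
for n in ["scene","top","wrist"]:
    p=env.grab_frame(n);cv2.imwrite(f"pics/{n}0.png",p["image"])
    print(n,p["position"],p["orientation"],p["fx"],p["D"])
    for t in ["rack","tray","tray_board","cup","cup_mid","clear_spot","carousel_pt","funnel_pt","sugar_pot_pt","pan_lid_pt","rack_seat"]:
        try: print(t,[(np.round(d["xyz"],3).tolist(),round(d["score"],2)) for d in env.search_frame(p,t)])
        except Exception as e: print(t,e)
E
```

```text
{'clock': 0.0, 'joint_positions': array([ 8.88976586e+01,  2.20893398e+01,  3.78268481e-01, -3.13957011e-02,
       -6.84114341e+01, -1.48157775e+01]), 'qvel': array([ 0.04641545,  0.00837958,  0.04443595,  0.07613039, -0.14964686,
        0.16267526]), 'joint_torque': array([ 1.22604065e-04, -3.90660739e+01,  1.87397414e+01,  4.21984211e+00,
        1.09288501e-02, -1.87434866e-04]), 'position': array([0.17122694, 0.60043906, 0.22145804]), 'tool_rot': array([-8.98741060e+01,  3.12806635e-03,  1.64070302e+02]), 'force': array([-0.1651396 ,  0.30560626, -0.54804987]), 'wrist_torque': array([ 0.01484239, -0.04474366,  0.01915276]), 'opening': 0.9996212623442593}
scene [1.80614815 0.64367902 1.30950532] [ 49.78969324  -0.28435538 118.36319947] 539.8167051202238 [-0.17830222  0.          0.          0.          0.        ]
rack []
tray []
tray_board []
cup []
cup_mid []
clear_spot it knows: carousel_pt, cup, cup_mid, funnel_pt, jar_a_pt, jar_b_pt, pan_lid_pt, rack, rack_seat, spoon_pt, sugar_pot_pt, tray, tray_board
carousel_pt []
funnel_pt []
sugar_pot_pt []
pan_lid_pt []
rack_seat []
t
[... 697 characters left out ...]
pt [([0.559, 0.44, 0.11], 0.91)]
funnel_pt [([0.399, 0.371, 0.029], 0.73)]
sugar_pot_pt [([0.467, -0.486, 0.062], 0.87), ([0.549, 0.025, 0.134], 0.42)]
pan_lid_pt [([0.614, -0.39, 0.012], 0.84), ([0.553, 0.438, 0.114], 0.64)]
rack_seat [([0.448, 0.042, 0.03], 0.81)]
wrist [0.24377245 0.57900183 0.38523594] [-1.59902124e+01  5.05333582e-02 -1.05898731e+02] 367.4211338569876 [0.02661978 0.         0.         0.         0.        ]
rack []
tray []
tray_board []
cup []
cup_mid []
clear_spot it knows: carousel_pt, cup, cup_mid, funnel_pt, jar_a_pt, jar_b_pt, pan_lid_pt, rack, rack_seat, spoon_pt, sugar_pot_pt, tray, tray_board
carousel_pt []
funnel_pt []
sugar_pot_pt []
pan_lid_pt []
rack_seat []
```

View pics/scene0.png

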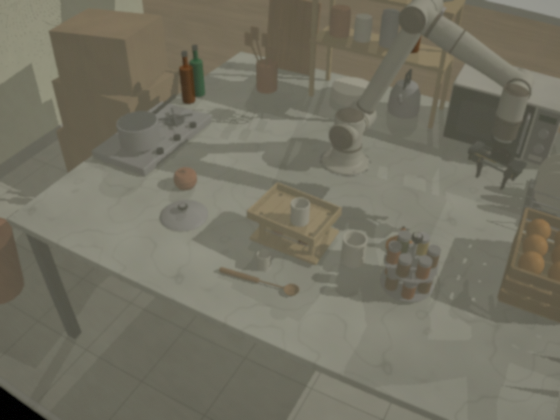

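View pics/top0.png

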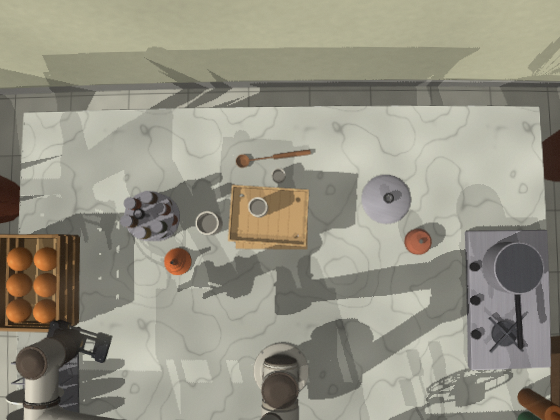

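View pics/wrist0.png

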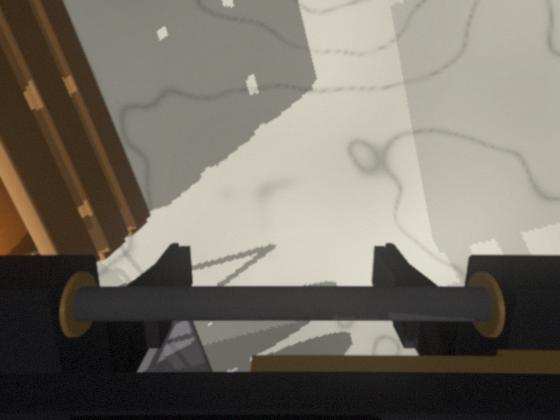

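```bash
python3 - <<'E'
from h import *
env.move_straight([0.171,0.601,0.40],rate=0.3)
try:
    env.goto([0.50,0.03,0.45],[-90,0,0])
except env.Unreachable as e: print("unr",e)
env.dwell(0.3)
p=env.grab_frame("wrist");cv2.imwrite("pics/w1.png",p["image"])
s=env.read_state();print(s["clock"],s["position"],s["tool_rot"],p["position"],p["orientation"])
for t in ["tray","cup"]:
  print(t,[(np.round(d["xyz"],3).tolist(),round(d["score"],2)) for d in env.search_frame(p,t)])
t=env.grab_frame("top");cv2.imwrite("pics/t1.png",t["image"])
im=cv2.resize(cv2.imread("pics/top0.png")[140:270,180:330],None,fx=5,fy=4.6*1,interpolation=cv2.INTER_CUBIC)
cv2.imwrite("pics/crop0.png",im)
E
```

```text
5.0917 [0.50004331 0.03024309 0.44997191] [-9.00015595e+01  1.61014354e-03  2.76792900e-02] [0.42423051 0.02898599 0.61261642] [-1.60243426e+01 -4.19000928e-02  9.00538989e+01]
tray []
cup [([0.593, 0.069, 0.173], 0.92), ([0.536, 0.261, 0.064], 0.68), ([0.721, 0.001, 0.034], 0.66), ([0.538, 0.018, 0.138], 0.16)]
```

View pics/w1.png

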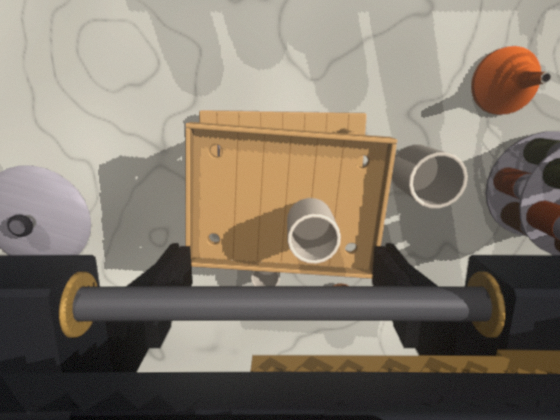

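View pics/crop0.png

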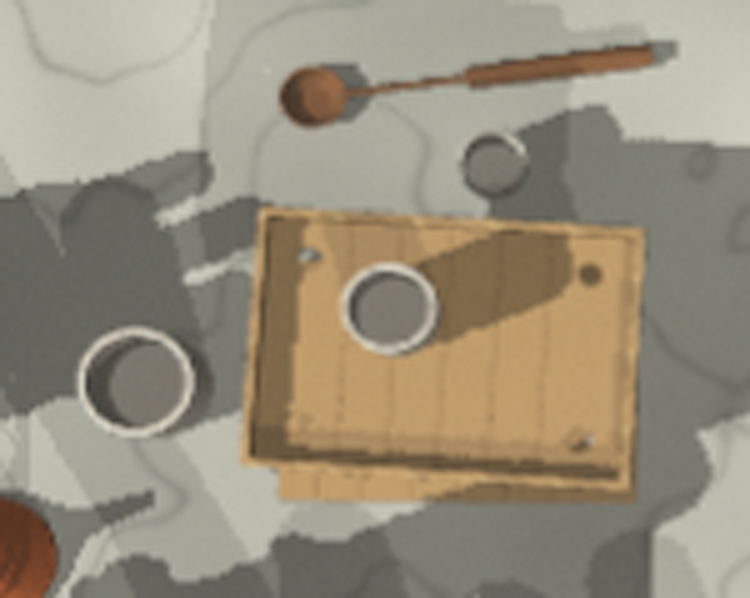

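The white cup look-alikes in the top view are: one beyond the rack at (278,176), the smallest; one left of the rack at (207,222), the largest; and one on the tray at (258,207). The tray cup is middle-sized and matches the description. The enlarged crop confirms it: the rims are about 65, 115 and 92 px wide. Wrist view: holes near (216,150), (363,160), (213,238) and (350,246), with the base board's near edge from (200,111) to (366,114).

```bash
python3 - <<'E'
import cv2
im=cv2.imread("pics/w1.png")
def c(n,x,y,w,h,s):
    cv2.imwrite(n,cv2.resize(im[y:y+h,x:x+w],None,fx=s,fy=s,interpolation=cv2.INTER_CUBIC))
c("pics/c1.png",175,95,120,90,6)
c("pics/c2.png",300,95,120,90,6)
c("pics/c3.png",175,200,230,90,3.4)
E
```

```text
(no output)
```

View pics/c1.png

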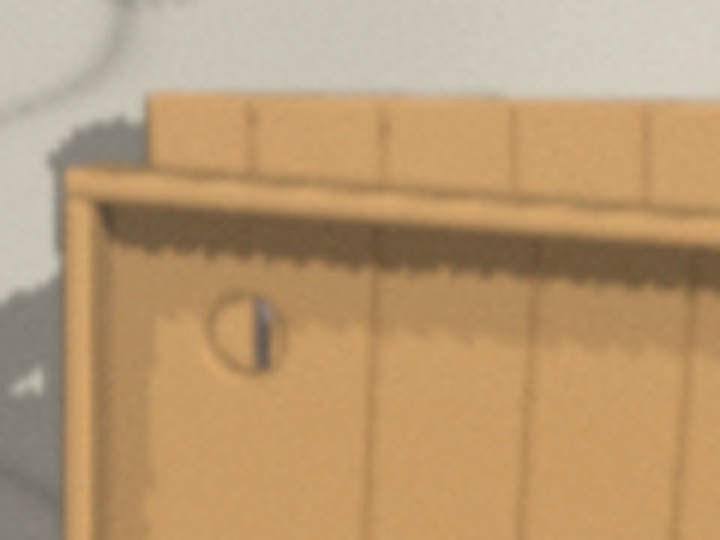

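View pics/c2.png

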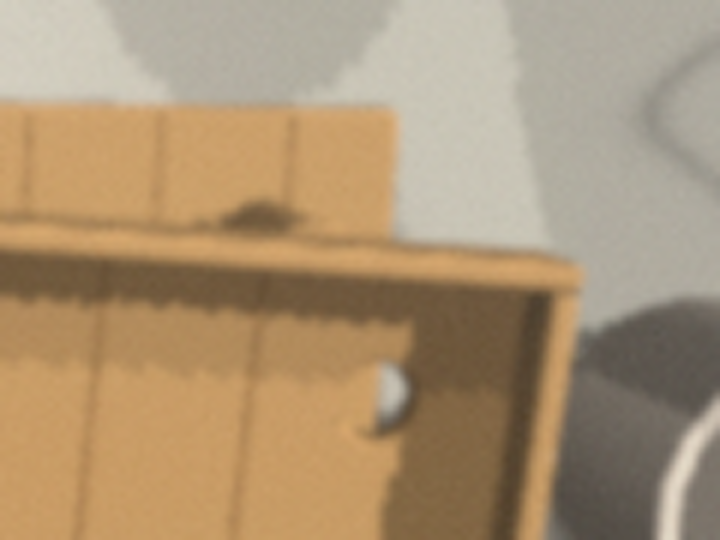

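View pics/c3.png

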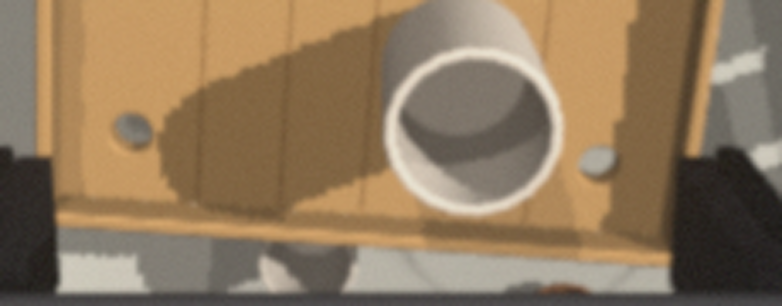

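```bash
cat >> h.py <<'E'
from scipy.optimize import least_squares
def fit(p,local,uv,x0):
    local=np.array(local,float);uv=np.array(uv,float)
    def w(x): 
        c,s=np.cos(x[2]),np.sin(x[2]); return np.c_[x[0]+c*local[:,0]-s*local[:,1],x[1]+s*local[:,0]+c*local[:,1],local[:,2]]
    r=least_squares(lambda x:(proj(p,w(x))-uv).ravel(),x0); 
    return r.x,(proj(p,w(r.x))-uv).round(1)
E
python3 - <<'E'
from h import *
p=env.grab_frame("wrist")
print(ray(p,[(199.2,110.1),(365.7,112.4)],.026).round(4))
# image right = +y?
print(ray(p,[(186.3,123.3),(397.2,138.7)],.155).round(4), ray(p,[(314,237.8)],.21).round(4))
xr,e=fit(p,[(-.095,-.13,.026),(-.095,.13,.026)],[(199.2,110.1),(365.7,112.4)],[.54,.03,0]);print(xr,e)
T=[(-.095,-.13,.155),(-.095,.13,.155),(-.061,-.096,.135),(.061,-.096,.135),(.061,.096,.135)]
xt,e=fit(p,T,[(185.8,122.9),(396.8,138.3),(215.8,150.3),(213.5,238.2),(351.2,247)],[.55,.03,0]);print(xt,e)
c,s=np.cos(xr[2]),np.sin(xr[2]);d=xt[:2]-xr[:2];print("rel mm",1e3*(c*d[0]+s*d[1]),1e3*(-s*d[0]+c*d[1]),xt[2]-xr[2])
E
```

```text
[[ 0.4389 -0.0979  0.026 ]
 [ 0.4422  0.1588  0.026 ]]
[[ 0.4512 -0.0867  0.155 ]
 [ 0.4696  0.1708  0.155 ]] [[0.5784 0.0669 0.21  ]]
[ 0.53565512  0.02922536 -0.01291323] [[-1.   0.1]
 [ 1.   0.1]]
[ 0.55417939  0.03486461 -0.07131381] [[-0.7 -0.5]
 [ 0.8 -0.3]
 [-0.3  0.1]
 [ 0.1  0.3]
 [ 0.   0.7]]
rel mm 18.449909322897067 5.877980879432912 -0.05840058121422323
```

```bash
python3 - <<'E'
from h import *
def S(t):
    s=env.read_state();print(t,round(s["clock"],2),s["position"].round(4),s["force"].round(1),round(s["opening"],3))
env.move_straight([.578,.067,.30],rate=.25)
print(env.move_straight([.578,.067,.160],rate=.12,force_limit=10));S("down")
env.gripper_to(0.6,grasp_force=15);S("grip")
E
```

```text
False
down 7.45 [0.5785 0.0671 0.1609] [ 0.4  0.6 -0.2] 0.999
grip 8.01 [0.5781 0.0671 0.1602] [-0.5  0.8  1.3] 0.717
```

```bash
python3 - <<'E'
from h import *
def S(t):
    s=env.read_state();print(t,round(s["clock"],2),s["position"].round(4),s["force"].round(1),round(s["opening"],3))
env.move_straight([.578,.067,.28],rate=.12);S("lift")
p=env.grab_frame("wrist");cv2.imwrite("pics/w2.png",p["image"])
env.move_straight([.49,-.225,.28],rate=.25)
env.move_straight([.49,-.225,.06],rate=.2)
print(env.move_straight([.49,-.225,.021],rate=.03,force_limit=4));S("placed")
env.gripper_to(1.0);S("open")
q=env.grab_frame("wrist");cv2.imwrite("pics/w3.png",np.hstack([p["image"],q["image"]])[::1,::1])
E
python3 -c "
import cv2;a=cv2.imread('pics/w3.png');cv2.imwrite('pics/w3s.png',cv2.resize(a,(800,300)))"
```

```text
lift 9.16 [0.5775 0.0669 0.2789] [-0.2  0.4 -1.6] 0.722
True
placed 12.88 [ 0.4898 -0.225   0.0251] [-0.4  1.8  4.4] 0.715
open 13.62 [ 0.4886 -0.2247  0.024 ] [-0.8 -0.1  1.1] 0.998
```

View pics/w3s.png

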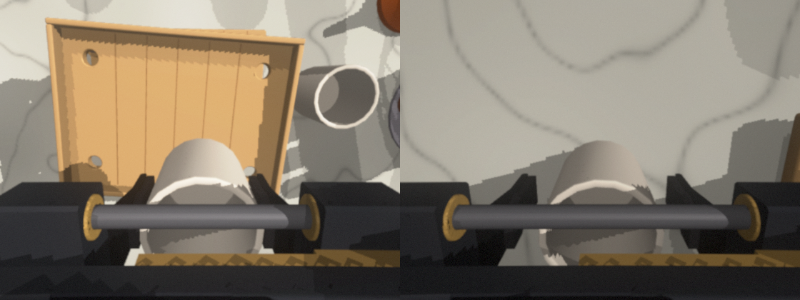

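The cup is now standing on the counter. Next I'll back off and look at the rack again.

```bash
python3 - <<'E'
from h import *
env.move_straight([.4886,-.2247,.20],rate=.2)
env.goto([.55,.03,.40],[-90,0,-.74])
env.dwell(.2)
p=env.grab_frame("wrist");cv2.imwrite("pics/w4.png",p["image"])
t=env.grab_frame("scene");cv2.imwrite("pics/s4.png",cv2.resize(t["image"][130:310,150:450],None,fx=2.6,fy=2.6,interpolation=cv2.INTER_CUBIC))
s=env.read_state();print(s["clock"],s["position"],p["position"])
im=p["image"]
cv2.imwrite("pics/w4a.png",cv2.resize(im[20:260,130:450],None,fx=2.4,fy=2.4,interpolation=cv2.INTER_CUBIC))
E
```

```text
16.2583 [0.54996214 0.02932387 0.39957075] [0.47430136 0.02895188 0.561962  ]
```

View pics/w4.png

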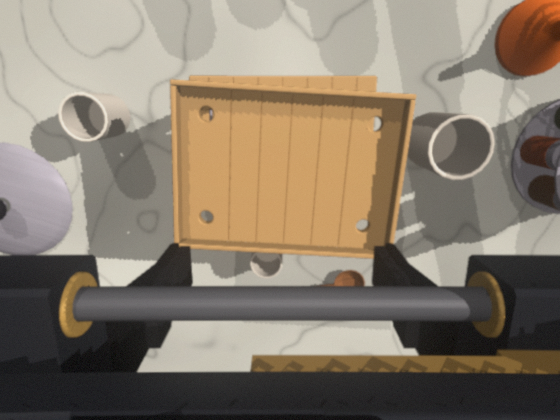

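View pics/s4.png

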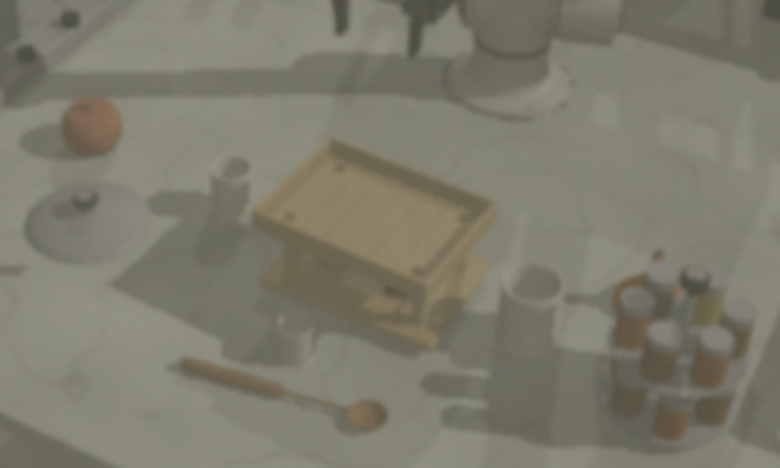

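The wrist view shows the emptied tray with its four holes near (206,113), (376,123), (206,216) and (362,225). The cup stands upright at (84,116), clear of the rack. The scene view shows the wire guard sitting low, with nothing sticking up above the tray.

```bash
python3 - <<'E'
import cv2
im=cv2.imread("pics/w4.png")
def c(n,x,y,w,h,s):
    cv2.imwrite(n,cv2.resize(im[y:y+h,x:x+w],None,fx=s,fy=s,interpolation=cv2.INTER_CUBIC))
import numpy as np
a=[cv2.resize(im[y:y+65,x:x+90],(390,282),interpolation=cv2.INTER_CUBIC) for x,y in [(160,65),(335,65),(160,195),(335,200)]]
cv2.imwrite("pics/w4q.png",np.vstack([np.hstack(a[:2]),np.hstack(a[2:])]))
E
```

```text
(no output)
```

View pics/w4q.png

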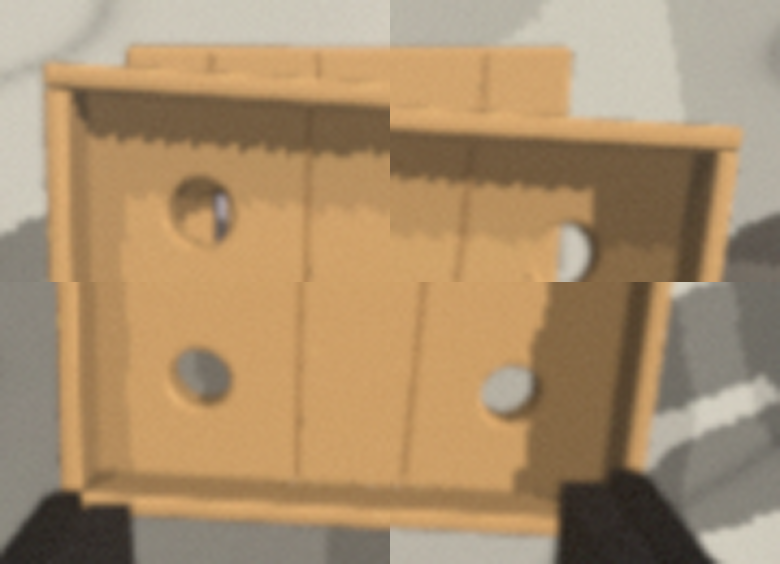

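```bash
cat >> h.py <<'E'
def rel(xr,xt):
    c,s=np.cos(xr[2]),np.sin(xr[2]);d=np.array(xt[:2])-xr[:2];return np.round([1e3*(c*d[0]+s*d[1]),1e3*(-s*d[0]+c*d[1]),xt[2]-xr[2]],3)
def S(t):
    s=env.read_state();print(t,round(s["clock"],2),s["position"].round(4),s["force"].round(1),s["wrist_torque"].round(2),round(s["opening"],3))
E
python3 - <<'E'
from h import *
p=env.grab_frame("wrist")
xr,e=fit(p,[(-.095,-.13,.026),(-.095,.13,.026)],np.array([(189.3,75.6),(376.8,75.6)])-.4,[.54,.03,0]);print(xr,e)
T=[(-.095,-.13,.155),(-.095,.13,.155),(-.061,-.096,.135),(.061,-.096,.135),(.061,.096,.135),(-.061,.096,.135)]
xt,e=fit(p,T,np.array([(171.1,80.2),(416.2,94.3),(206.6,113.8),(206.4,216.9),(362.9,225.4),(375.6,123.2)])-.4,[.55,.03,0]);print(xt,e)
print(rel(xr,xt))
E
```

```text
[ 0.53624257  0.02978205 -0.01374296] [[-1.   0.1]
 [ 1.   0.1]]
[ 0.55499137  0.03532902 -0.07001158] [[-1.4 -1. ]
 [ 0.9 -0.5]
 [-0.3  0.4]
 [ 0.1  0.5]
 [ 0.4  0.3]
 [ 0.4  0.8]]
[18.671  5.804 -0.056]
```

```bash
python3 - <<'E'
from h import *
o=[-90,0,-.76]
env.move_straight([.52,.035,.25],rate=.25,rotation=o)
print(env.move_straight([.52,.035,.141],rate=.1,force_limit=8));S("down")
env.move_straight([.485,.0355,.141],rate=.06);S("pre")
for x in (.48,.475,.47,.465):
    print(env.move_straight([x,.0355,.141],rate=.03,force_limit=15));S(x)
p=env.grab_frame("wrist");cv2.imwrite("pics/w5.png",p["image"])
E
```

```text
False
down 18.31 [0.5205 0.0352 0.1417] [ 0.2  0.4 -0.3] [ 0.01 -0.15  0.03] 0.999
pre 19.04 [0.4852 0.0357 0.1413] [ 0.4  0.9 -0.3] [ 0.1  -0.2  -0.03] 0.997
False
0.48 19.36 [0.4799 0.0355 0.1409] [ 0.4 -0.3 -0.3] [ 0.06 -0.19 -0.01] 0.997
False
0.475 19.68 [0.4749 0.0355 0.141 ] [ 0.4 -0.3 -0.8] [ 0.1  -0.41 -0.06] 1.0
False
0.47 19.99 [0.4696 0.0355 0.141 ] [ 0.5  0.1 -0.3] [-0.   -0.34 -0.02] 0.996
False
0.465 20.31 [0.4646 0.0355 0.141 ] [ 0.4 -0.3  0. ] [ 0.07 -0.3  -0.01] 1.002
```

View pics/w5.png

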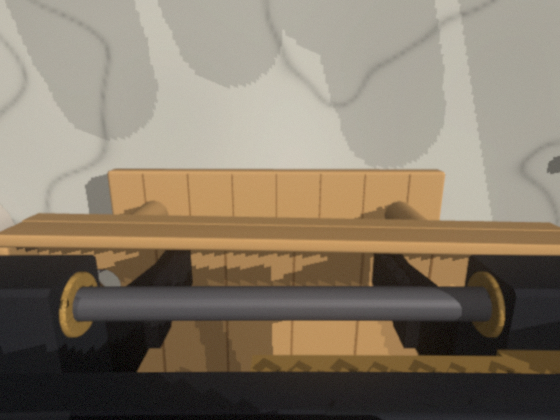

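```bash
python3 - <<'E'
from h import *
p=env.grab_frame("wrist")
print(ray(p,[(110,171),(443,171)],.026).round(4));print(ray(p,[(60,215.5),(500,221)],.155).round(4))
im=p["image"]
cv2.imwrite("pics/w5c.png",cv2.resize(im[160:330,0:560],(800,486),interpolation=cv2.INTER_CUBIC)[:, :])
E
```

```text
[[ 0.439  -0.0959  0.026 ]
 [ 0.4423  0.1575  0.026 ]]
[[ 0.4344 -0.0585  0.155 ]
 [ 0.4393  0.1268  0.155 ]]
```

View pics/w5c.png

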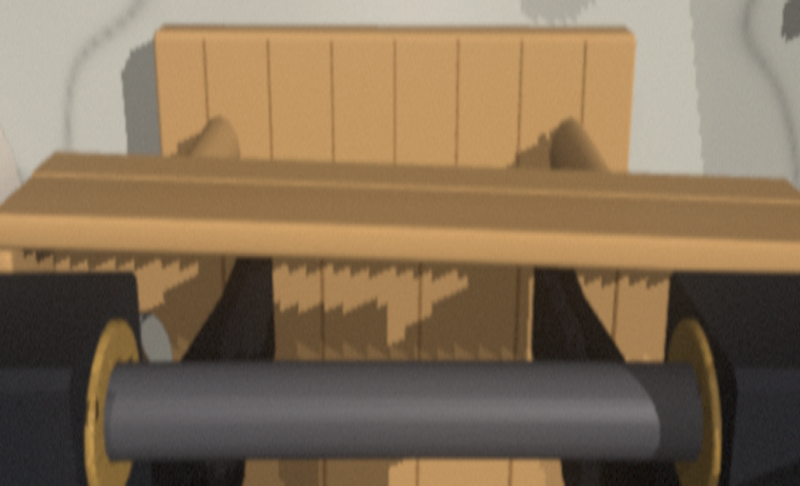

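```bash
python3 - <<'E'
from h import *
p=env.grab_frame("wrist")
a=ray(p,[(2,234.5),(555,247.5)],.155);print(a.round(4), (a[1]-a[0])[0]/(a[1]-a[0])[1])
a=ray(p,[(38,214),(555,223.2)],.123);print(a.round(4), (a[1]-a[0])[0]/(a[1]-a[0])[1])
S("")
E
```

```text
[[ 0.4425 -0.084   0.155 ]
 [ 0.4515  0.1516  0.155 ]] 0.038228081911306284
[[ 0.4432 -0.0894  0.123 ]
 [ 0.4516  0.1742  0.123 ]] 0.03163485059966055
 20.46 [0.4646 0.0354 0.1409] [-0.1 -0.3  0.3] [ 0.09 -0.23 -0.03] 1.001
```

```bash
python3 - <<'E'
from h import *
for x in (.461,.458):
    print(env.move_straight([x,.0355,.141],rate=.03,force_limit=15));S(x)
p=env.grab_frame("wrist")
cv2.imwrite("pics/w6c.png",cv2.resize(p["image"][140:310,0:560],(800,486),interpolation=cv2.INTER_CUBIC))
E
```

```text
False
0.461 20.74 [0.4608 0.0355 0.141 ] [ 0.6  0.3 -0.2] [-0.01 -0.41 -0.03] 1.001
False
0.458 20.99 [0.4578 0.0355 0.141 ] [ 0.7 -0.1 -0.6] [ 0.01 -0.43 -0.1 ] 1.004
```

View pics/w6c.png

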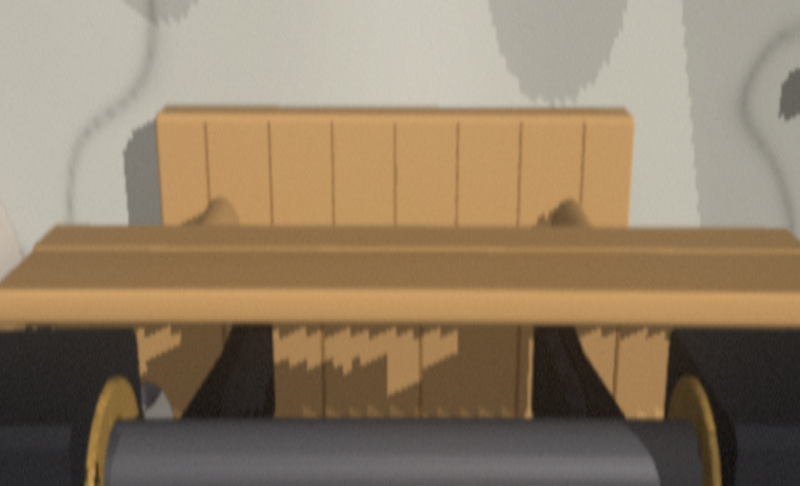

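```bash
cat > look.py <<'E'
from h import *
import sys
n=sys.argv[1]
env.dwell(.2)
p=env.grab_frame("wrist");im=p["image"];cv2.imwrite(f"pics/{n}.png",im)
import pickle;pickle.dump(p,open(f"{n}.pkl","wb"))
a=[cv2.resize(im[y:y+65,x:x+90],(390,282),interpolation=cv2.INTER_CUBIC) for x,y in [(160,65),(335,65),(160,195),(335,195)]]
cv2.imwrite(f"pics/{n}q.png",np.vstack([np.hstack(a[:2]),np.hstack(a[2:])]));S("look")
E
python3 - <<'E'
from h import *
env.move_straight([.49,.0355,.141],rate=.1)
env.move_straight([.545,.03,.40],rate=.3)
E
python3 look.py w7
```

```text
look 22.79 [0.5446 0.03   0.399 ] [-1.  -0.3 -0.1] [ 0.02 -0.15  0.01] 1.003
```

View pics/w7.png

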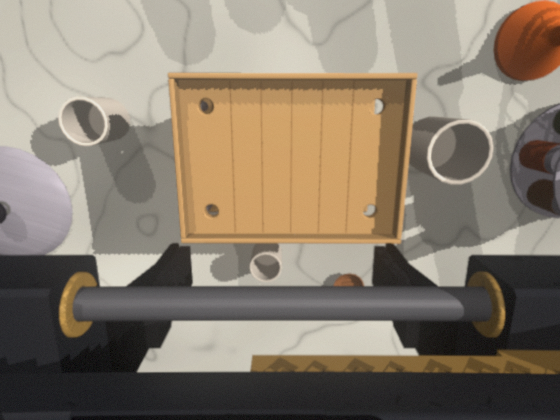

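View pics/w7q.png

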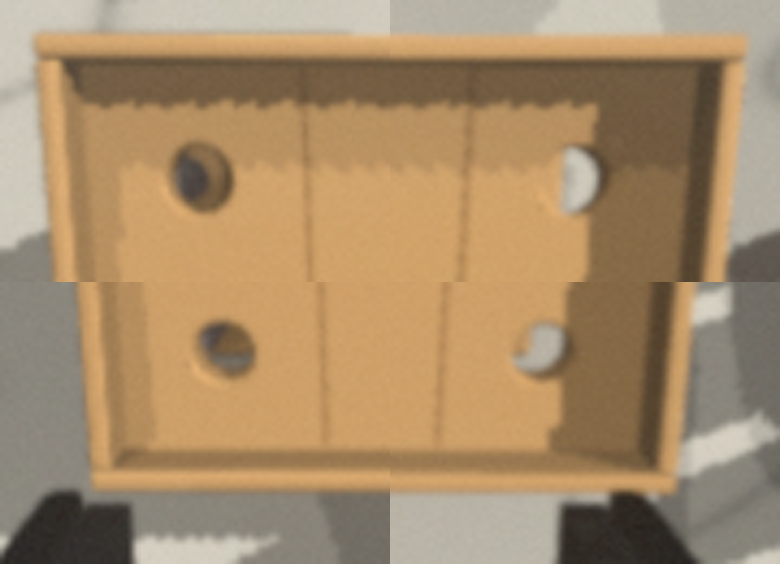

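```bash
python3 - <<'E'
from h import *
import pickle;p=pickle.load(open("w7.pkl","rb"))
T=[(-.095,-.13,.155),(-.095,.13,.155),(.095,-.13,.155),(.095,.13,.155),(-.061,-.096,.135),(.061,-.096,.135),(.061,.096,.135),(-.061,.096,.135)]
xt,e=fit(p,T,np.array([(168.5,73.1),(417.4,73.1),(181.9,243),(400.8,243),(206.6,106.1),(211.9,210.2),(369.8,210.2),(377.2,106.1)])-.4,[.55,.03,0]);print(xt,e.tolist())
print(rel([.536,.0295,-.0135],xt))
E
```

```text
[ 0.53517403  0.03979136 -0.01362674] [[-1.2, -0.9], [0.8, -0.9], [-0.7, 0.3], [0.6, 0.5], [-0.6, 0.1], [-0.2, 0.7], [0.6, 0.9], [0.7, 0.2]]
[-0.965 10.279 -0.   ]
```

```bash
python3 - <<'E'
from h import *
env.move_straight([.5335,.0,.22],rate=.3)
print(env.move_straight([.5335,.0,.141],rate=.1,force_limit=8));S("down")
env.move_straight([.5335,-.022,.141],rate=.06);S("pre")
for y in (-.027,-.030,-.032,-.034,-.036):
    print(env.move_straight([.5335,y,.141],rate=.03,force_limit=15));S(y)
p=env.grab_frame("wrist");cv2.imwrite("pics/w8.png",p["image"])
E
```

```text
False
down 24.49 [5.342e-01 2.000e-04 1.418e-01] [-0.6  0.   0.2] [ 0.06 -0.19 -0.  ] 0.998
pre 25.01 [ 0.5335 -0.0225  0.1411] [-0.1  0.2  0.5] [ 0.02 -0.19 -0.02] 1.0
False
-0.027 25.32 [ 0.5335 -0.0271  0.141 ] [-0.3  0.3  0.5] [ 0.01 -0.19  0.  ] 0.996
False
-0.03 25.57 [ 0.5335 -0.0301  0.141 ] [-0.1  1.1  0.3] [ 0.03 -0.27  0.05] 1.002
False
-0.032 25.82 [ 0.5336 -0.0319  0.141 ] [0.2 0.5 0.2] [ 0.3  -0.24  0.02] 0.997
False
-0.034 26.07 [ 0.5337 -0.0338  0.141 ] [ 0.   2.3 -0.8] [ 0.66 -0.27 -0.06] 0.999
False
-0.036 26.32 [ 0.5335 -0.0361  0.1409] [ 0.   2.1 -0.9] [ 0.61 -0.36  0.06] 0.994
```

View pics/w8.png

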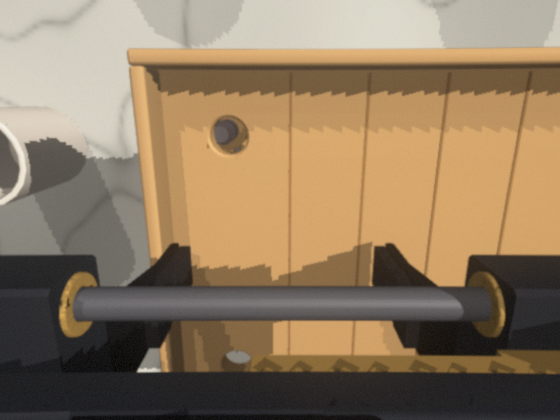

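```bash
python3 - <<'E'
from h import *
env.move_straight([.5335,-.01,.141],rate=.1)
env.move_straight([.545,.03,.40],rate=.3)
E
python3 look.py w9
```

```text
look 28.06 [0.5447 0.0298 0.3988] [ 0.1  0.3 -0.4] [ 0.06 -0.16 -0.  ] 0.997
```

View pics/w9q.png

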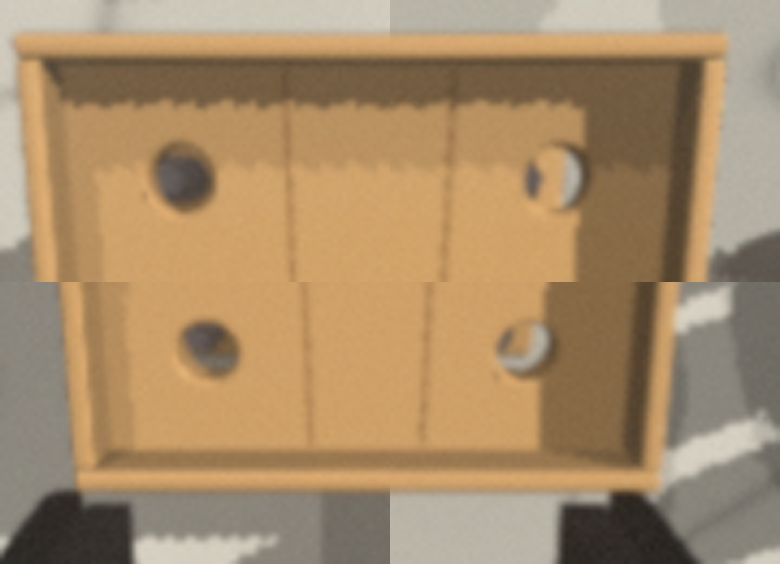

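```bash
python3 - <<'E'
from h import *
import pickle;p=pickle.load(open("w9.pkl","rb"))
def pts(x,L):
    L=np.array(L);c,s=np.cos(x[2]),np.sin(x[2]);return np.c_[x[0]+c*L[:,0]-s*L[:,1],x[1]+s*L[:,0]+c*L[:,1],L[:,2]]
T=[(-.095,-.13,.155),(-.095,.13,.155),(.095,-.13,.155),(.095,.13,.155),(-.061,-.096,.135),(.061,-.096,.135),(.061,.096,.135),(-.061,.096,.135)]
q=lambda x,y,i:((160,335)[i%2]+(x-390*(i%2))/4.333-.4,(65,195)[i//2]+(y-282*(i//2))/4.333-.4)
uv=[q(15,35,0),q(727,35,1),q(78,490,2),q(659,490,3),q(184,178,0),q(209,349,2),q(525,349,3),q(556,178,1)]
xt,e=fit(p,T,uv,[.535,.035,0]);print(xt,e.tolist());print(rel([.536,.0295,-.0135],xt))
im=p["image"].copy();s=6
big=cv2.resize(im,None,fx=s,fy=s,interpolation=cv2.INTER_CUBIC)
th=np.linspace(0,2*np.pi,40)
def circ(x,cx,cy,z,r,col):
    w=pts(x,[(cx+r*np.cos(t),cy+r*np.sin(t),z) for t in th])
    cv2.polylines(big,[np.round((proj(p,w)+.5)*s-.5).astype(int)],True,col,1)
crops=[]
for cx in(-.061,.061):
  for cy in(-.096,.096):
    circ(xt,cx,cy,.135,.0085,(0,255,0));circ(xt,cx,cy,.123,.0085,(0,255,255));circ([.536,.0295,-.0135],cx,cy,.123,.004,(0,0,255))
    u=np.round(proj(p,pts(xt,[(cx,cy,.13)]))[0]*s).astype(int);crops.append(big[u[1]-95:u[1]+95,u[0]-130:u[0]+130])
o=np.vstack([np.hstack(crops[:2]),np.hstack(crops[2:])]);cv2.imwrite("pics/w9o.png",cv2.resize(o,None,fx=1.5,fy=1.5))
E
```

```text
[ 0.53524495  0.03488195 -0.0133499 ] [[-0.8, -0.8], [1.0, -0.9], [-0.7, 0.5], [0.5, 0.5], [-0.7, 0.2], [-0.3, 0.6], [0.5, 0.6], [0.5, 0.2]]
[-0.828  5.371  0.   ]
```

View pics/w9o.png

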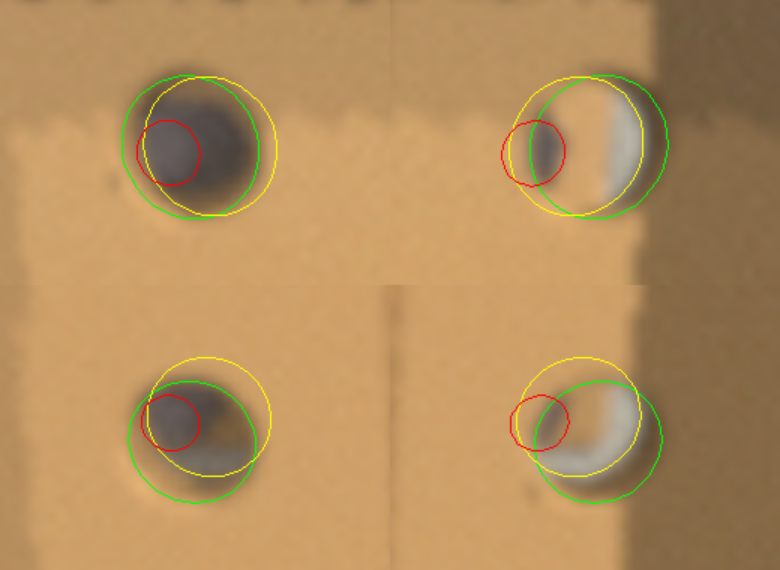

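The projected pin tips (red) land on the pins visible through the holes. What remains is about +5.4 mm in y, with x and yaw within 1 mm and 0.001 rad. I'll push another 5 mm.

```bash
python3 - <<'E'
from h import *
env.move_straight([.5335,.0,.22],rate=.3)
print(env.move_straight([.5335,.0,.141],rate=.12,force_limit=8))
env.move_straight([.5335,-.033,.141],rate=.06);S("pre")
for y in (-.036,-.038,-.0395,-.041):
    print(env.move_straight([.5335,y,.141],rate=.03,force_limit=15));S(y)
env.move_straight([.5335,-.01,.145],rate=.1)
env.move_straight([.545,.03,.40],rate=.3)
E
python3 look.py w10
```

```text
False
pre 30.32 [ 0.5335 -0.0333  0.141 ] [ 0.  0. -0.] [ 0.05 -0.12  0.09] 0.998
False
-0.036 30.57 [ 0.5335 -0.0359  0.141 ] [-0.3  0.5  0.2] [ 0.04 -0.22  0.04] 0.995
False
-0.038 30.82 [ 0.5335 -0.0381  0.141 ] [ 0.4  0.9 -0.4] [-0.   -0.13 -0.01] 1.004
False
-0.0395 31.07 [ 0.5335 -0.0396  0.141 ] [ 0.7 -0.1 -0.3] [ 0.06 -0.22 -0.03] 0.998
False
-0.041 31.32 [ 0.5335 -0.0411  0.141 ] [ 0.2 -1.  -0.6] [ 0.02 -0.11 -0.06] 1.006
look 33.05 [0.5447 0.0298 0.3988] [ 0.4  0.1 -0. ] [ 0.03 -0.16 -0.04] 1.0
```

View pics/w10q.png

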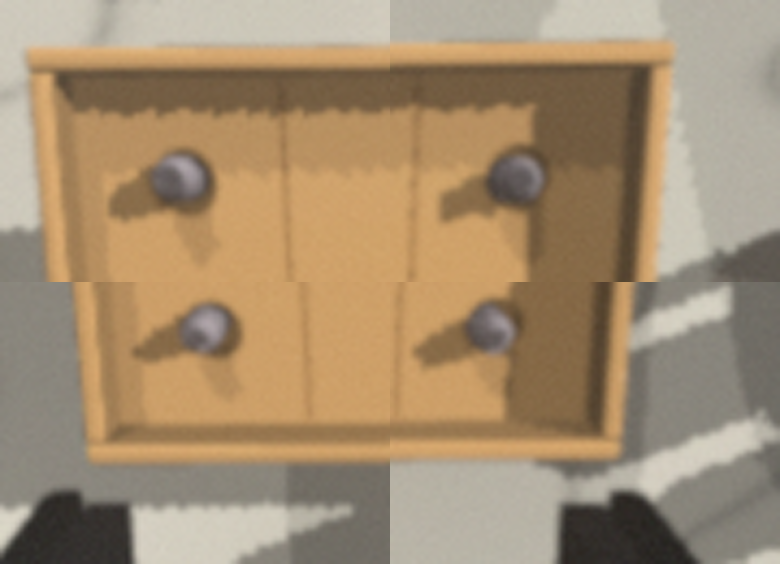

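View pics/w10.png

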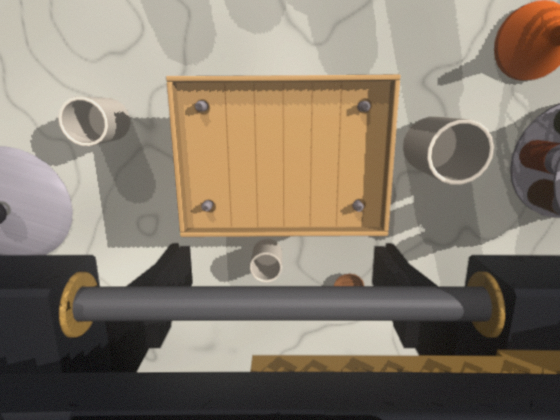

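All four pins now stand through the holes, near (201,106), (364,106), (208,205) and (358,205). Next I'll check height and levelness with a full 6-DOF fit, then take a scene view.

```bash
python3 - <<'E'
from h import *
import pickle;p=pickle.load(open("w10.pkl","rb"))
q=lambda x,y,i:((160,335)[i%2]+(x-390*(i%2))/4.333-.4,(65,195)[i//2]+(y-282*(i//2))/4.333-.4)
uv=[q(27,50,0),q(675,45,1),q(88,463,2),q(621,457,3)]
for z in (.129,.155):
    T=[(-.095,-.13,z),(-.095,.13,z),(.095,-.13,z),(.095,.13,z)]
    xt,e=fit(p,T,uv,[.535,.035,0]);print(z,xt,e.tolist());print(rel([.536,.0295,-.0135],xt))
# free pose of rim plane
L=np.array([(-.095,-.13,0),(-.095,.13,0),(.095,-.13,0),(.095,.13,0)])
f=lambda x:(proj(p,L@R.from_rotvec(x[3:]).as_matrix().T+x[:3])-np.array(uv)).ravel()
r=least_squares(f,[.536,.03,.129,0,0,0]);print(r.x.round(4),r.fun.round(1))
t=env.grab_frame("scene");cv2.imwrite("pics/s10.png",cv2.resize(t["image"][150:290,200:370],None,fx=4.4,fy=4.2,interpolation=cv2.INTER_CUBIC))
E
```

```text
0.129 [ 0.53655428  0.030636   -0.00743804] [[-0.4, -0.4], [0.5, -0.7], [-0.1, 0.6], [-0.0, 0.9]]
[0.539 1.143 0.006]
0.155 [ 0.53469973  0.03053274 -0.00746732] [[-8.3, -4.0], [8.3, -4.5], [-6.2, 7.0], [6.1, 7.2]]
[-1.314  1.015  0.006]
[ 0.5367  0.0308  0.1272 -0.0048  0.0019 -0.0078] [ 0.1 -0.2 -0.  -0.4  0.4  0.3 -0.5  0.3]
```

View pics/s10.png

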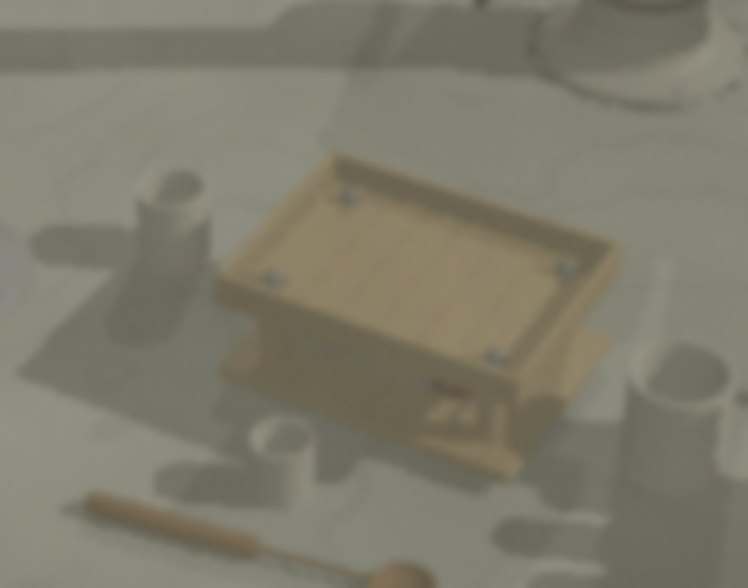

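The rim is at 127–129 mm and level to about 0.3°. The offset is about 1 mm, inside the play around the pins. The cup is upright and the arm is clear, so I'll hand in.

```bash
python3 -c "
from h import *
S('end');env.close_job()"
```

```text
end 33.1 [0.5448 0.0298 0.3991] [-0.2 -0.4 -0.5] [ 0.03 -0.19 -0.03] 1.002
the job is handed in; nothing more can be done
```

The cup is off the tray and the tray is fully home on its four posts. I handed the job in at 33 s of the 67 s allowed.

- **Cup:** I lifted the middle-sized white cup from the tray and set it upright on the bare counter at about (0.49, −0.225), to the robot's right of the rack.
- **Tray:** I pushed it level along the post tops from inside its rim, with no lifting. One two-finger push corrected x and yaw, then two pushes corrected y until it dropped.
- **Last checks:** All four pins stand through the holes in both the wrist and scene views. The fitted rim height is 127–129 mm (129 when home) and the tilt is about 0.3°. The tray is about 1 mm and 0.006 rad off the rack, within the pins' play. The arm was clear above the rack, touching nothing.
- **What disagreed:** The first y push moved the tray about 5 mm less than planned, because I had placed the finger contact wrongly. A second push made up the difference. No check failed at the end.

I did not measure the other objects again; in the final pictures I saw nothing disturbed.

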